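# Set the rocking medallion aside

### The job

One of the two bronze paperweight medallions on the bench is bent across the middle and rocks. Press its lifted rim down until it rocks over onto that side, let it go, then pick it up and set it down (do not drop it) flat, knob up, in the middle of the square pewter tray. Leave the steady medallion where it stands.

Things in the scene. Friction and masses are not known exactly. Their poses are not given: they have to be found in the camera images.
- bent_medallion: Rocking bronze medallion, about 0.5 kg: disc 90 mm wide, 8 mm thick; central round knob 22 mm wide, its top 42 mm above the underside. Dark crease 8 mm from the knob's axis, parallel to y; beyond it the disc bends up 10 degrees to a scuffed rim at +x, about 6 mm clear of the bench. Rests level on its flat part. Origin: underside, under the knob; z up the knob, x to the scuffed rim.
- bent_rim (a point): Where to press bent_medallion: on the bent part's upper face, 34 mm from the knob's axis along +x, 12 mm above the bench at rest and 8 mm when fully rocked over. A push of 2 to 3 N down rocks the whole medallion 10 degrees about the crease until the bent part lies on the bench; let go, it falls back.
- flat_medallion: The steady medallion, a bystander: same bronze, size and knob, but its disc is flat, with no crease and no scuff. Origin: centre of the underside, z up along the knob.
- tray: Square pewter tray, fixed to the bench, 180 mm by 180 mm outside, walls 4 mm thick and 14 mm high above the bench, inner floor 4 mm above the bench. Origin: centre of the underside, x and y along its sides.
Not all that is in view belongs to the job. What is shaped like the bent_medallion but turquoise is not meant.

How it is judged:
By the outcome, as a careful person would: the job done as asked, in the order asked, and still so for the second after the job is handed in, with the robot touching nothing.
It also fails if it takes over 46 s, if anything falls off the work surface, if the arm or the gripper's body presses on something with over 40 N, if the wrist force passes 120 N, or if a joint passes its speed limit or range.

### The arm

A 6-joint arm with a two-finger parallel gripper is mounted at the origin on the work surface. World frame = base frame: x ahead of the robot, y to its left, z up, the work surface at z = 0. Lengths are in m, angles in degrees, forces in N, time in s.
With the tool pointing down it reaches from about 0.3 to 0.75 m from the base axis. Payload 8.5 kg.
Tool frame: the origin (TCP) lies on the centre line of the jaws, within the pads' length; the fingertips stand env.tcp_to_tips ahead of it and the grasp point (between the pads) lies 8 mm behind it (env.tcp_to_tips is the distance from the TCP to the fingertips, in m); z points along the fingers, y is the direction in which the jaws open and shut (so a half turn about z gives the same grasp; the last joint's range is limited). The gripper opens to 85 mm and grips with 20 to 120 N. Pads are 22 mm wide; open, the fingers measure 114 mm over their backs; the gripper's body (76 mm by 85 mm) begins 54 mm behind the grasp point. The pads swing forward as they close: fully open they stand 13 mm farther back than shut.
Start: joints at [55.216, 21.807, 74.336, -0, 83.858, -12.336], TCP at [0.21, 0.508, 0.221] pointing down, gripper open.
Joint ranges: [-178.18, 178.18], [-50.72, 133.34], [12.68, 142.11], [-81.47, 261.47], [9.98, 163.14], [-165.26, 165.26]. Speed limits (degrees/s): [136.94, 136.94, 180, 180, 180, 180].

### API

Orientations are given as a 3x3 rotation matrix whose columns are the frame's x, y, z axes.
In Python, from rig import env gives the robot as it stands. The module is installed in compiled form; this text tells all that it offers.
- The arm moves only by the tool carry_out, never from a script. Its argument "rows" is a list of rows, each an object of numbers: "tx", "ty", "tz": the shift along the tool's x, y, z in cm; "yaw": the turn about the tool's z in rad. In form: [{"tx": .., "ty": .., "tz": .., "yaw": ..}, ...]. A call has 1 to 12 rows; each row shifts and turns the pose as measured when the row begins, along the tool's axes as they then stand; what a row does not reach is not made up. A row lasts 1/10 s, in which the tool goes at most 50 mm and 8.59 degrees, less where a joint would pass 70% of its speed; a pose out of reach is approached as far as the arm can. A call is refused whole if a number of a shift passes 5 or a number of a turn 0.15, either way. A call with a gripper value outside its range is refused whole. "jaw" is the closure, from -1 (fully open) to 1 (shut), set as the call begins (left out, the last holds). The fingers move at their own pace and stop on an object; "squeeze" is the grip in N (left out, the last holds). Time passes only in rows, so rows that do not move let the fingers close. It gives the time, the measured TCP pose, the force and the opening at its end, in the units of the state.
- env.observe(): the state, without advancing time (a new reading comes with each control period).
- env.get_image(name): name is "side" or "top" or "wrist"; returns the picture (480x640x3 uint8, red, green, blue); there is no depth.
- env.camera_params(name): a dict with "vertical_fov" (degrees; the focal length in pixels is half the picture's height over the tangent of half this angle, whatever the lens; pixels are square), "cx", "cy" (the principal point, pixels), "k1" (the pictures are not rectified: a ray, as slopes to the right and down, at radius r is drawn at 1 + k1 r^2 times it, then the intrinsics apply), "view" (4x4, takes a point from world to camera coordinates). Camera axes: x right, y up, looking along -z (the intrinsics and any distortion apply to the point x, -y, -z); pixel columns grow to the right and rows downward; lengths in m; the calibration is good to about 2 mm. A picture is of the moment at which its call begins: read the wrist's pose just before it. camera_params takes no time and is no camera call; for the wrist camera it gives the pose at the moment of the call.
- env.close_job(): hands the job in, once; it reports no verdict.
The state is a dict: "time_s": time; "q": joint angles; "qvel": joint speeds; "joint_efforts": joint torques, N m; "position": TCP position; "tool_rot": TCP orientation; "ft_force": force on the tool from outside, world axes, zero at the start; "wrist_torque": the same for the moment, N m; "grip_width": finger opening in m.
Only numpy, scipy, OpenCV 4.12 (cv2) and the standard library are available. Lean on these libraries where they do the work, as an engineer would, in place of code of your own. Each camera call takes 0.05 s, during which the arm holds its last target. There are 200 camera calls.

## Working session

There is one attempt and no reset: what is moved stays moved. The work goes in short steps, Python scripts to look and compute and a tool call to move; the robot and the scene stay as the last step left them, time stands still between calls to the robot, and variables do not carry over. Pictures are saved under pics/ and viewed, about 8 in all and at most 12, crops included, and the job is handed in when it is done.

Besides the shell and the picture viewer there is one more tool, called after "Request:" as name(argument=value, ...), one argument or row to a line, values as JSON. carry_out: Moves the arm, as the interface text tells. Its arguments: {"type":"object","properties":{"rows":{"type":"array","items":{"type":"object","properties":{"tx":{"type":"number"},"ty":{"type":"number"},"tz":{"type":"number"},"yaw":{"type":"number"}}}},"jaw":{"type":"number"},"squeeze":{"type":"number"}},"required":["rows"]}

```bash
mkdir -p pics; cat > h.py <<'E'
import numpy as np, cv2
from rig import env
def snap(name,fn=None):
    P=env.camera_params(name); im=env.get_image(name)
    if fn: cv2.imwrite('pics/'+fn,cv2.cvtColor(im,cv2.COLOR_RGB2BGR))
    return im,P
def ray(P,u,v):
    f=240/np.tan(np.radians(P['vertical_fov'])/2)
    d=np.array([(u-P['cx'])/f,(v-P['cy'])/f]); s=d.copy()
    for _ in range(20): s=d/(1+P['k1']*(s@s))
    V=np.array(P['view']); R=V[:3,:3]; t=V[:3,3]
    return -R.T@t, R.T@np.array([s[0],-s[1],-1])
def onz(P,u,v,z):
    o,d=ray(P,u,v); return o+d*(z-o[2])/d[2]
def proj(P,p):
    V=np.array(P['view']); c=V[:3,:3]@np.array(p)+V[:3,3]
    f=240/np.tan(np.radians(P['vertical_fov'])/2)
    s=np.array([c[0],-c[1]])/-c[2]; s=s*(1+P['k1']*(s@s)); return s*f+[P['cx'],P['cy']]
E
python3 - <<'E'
from h import *
np.set_printoptions(precision=4,suppress=True)
a,P=snap('top','top.png'); b,Q=snap('side','side.png')
print(P,Q,env.tcp_to_tips); s=env.observe(); print(s)
E
```

```text
{'vertical_fov': 44.09129348545635, 'cx': 324.3914076819577, 'cy': 237.3110354228726, 'k1': -0.1874049459936136, 'view': array([[-0.0288, -0.9992, -0.0277,  0.0522],
       [ 0.9866, -0.0329,  0.1599, -0.553 ],
       [-0.1607, -0.0227,  0.9867, -0.9777],
       [ 0.    ,  0.    ,  0.    ,  1.    ]])} {'vertical_fov': 42.606581044402255, 'cx': 308.67135672974956, 'cy': 236.99768436653838, 'k1': -0.17143599130487897, 'view': array([[ 0.9973, -0.0713,  0.0174, -0.56  ],
       [ 0.0429,  0.758 ,  0.6509, -0.0728],
       [-0.0596, -0.6484,  0.759 , -0.9106],
       [ 0.    ,  0.    ,  0.    ,  1.    ]])} 0.011
{'time_s': 0.1, 'q': array([ 55.2157,  21.8369,  74.3786,   0.0011,  83.8566, -12.3379]), 'qvel': array([-0.0219, -0.2259, -0.0692, -0.051 , -0.0718, -0.0001]), 'joint_efforts': array([  0.0036, -44.9221, -23.1656,  -0.0001,   0.0037,   0.    ]), 'position': array([0.2099, 0.5081, 0.22  ]), 'tool_rot': array([[-0.9242,  0.3818, -0.0007],
       [ 0.3818,  0.9242, -0.001 ],
       [ 0.0003, -0.0012, -1.    ]]), 'ft_force': array([-0.5113, -0.2761, -0.6654]), 'wrist_torque': array([-0.0189,  0.0307,  0.0008]), 'grip_width': 0.08573940341505507}
```

View pics/top.png

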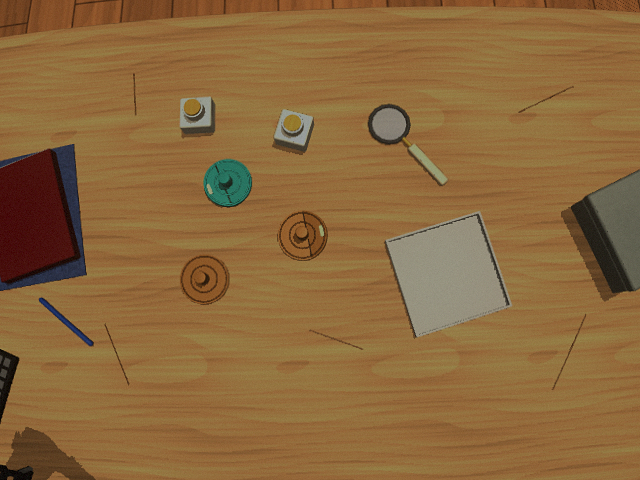

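View pics/side.png

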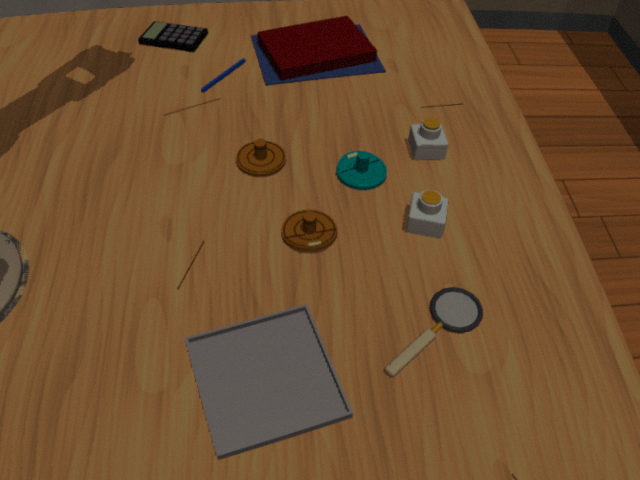

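Candidates are bronze at top (302,235), bronze at (205,279) and turquoise at (228,183). The bronze one at (302,235) has the dark crease and a pale scuff at (322,231), so it fits. (205,279) has neither, and the turquoise one is excluded. The tray is at about (448,275). Next I measure and confirm in one crop.

```bash
python3 - <<'E'
from h import *
np.set_printoptions(precision=4,suppress=True)
a,P=snap('top'); b,Q=snap('side')
def crop(im,x,y,w,h,s): return cv2.resize(cv2.cvtColor(im[y:y+h,x:x+w],cv2.COLOR_RGB2BGR),None,fx=s,fy=s,interpolation=cv2.INTER_CUBIC)
cv2.imwrite('pics/crop.png',np.hstack([crop(a,262,196,80,80,5),crop(b,270,190,80,80,5)]))
for n,im,C,box in(('top',a,P,(270,205,65,62)),('side',b,Q,(275,203,70,55))):
    x,y,w,h=box; r=im[y:y+h,x:x+w].astype(int)
    sc=(r.min(2)>130)|((r[...,2]>110))
    m=np.argwhere(sc); print(n,'scuff n',len(m), m.mean(0)[::-1]+[x,y] if len(m) else '', onz(C,*(m.mean(0)[::-1]+[x,y]),.013) if len(m) else '')
for n,im,C in(('top',a,P),('side',b,Q)):
    hsv=cv2.cvtColor(im,cv2.COLOR_RGB2HSV)
    m=((hsv[...,1]<50)&(hsv[...,2]>70)).astype(np.uint8)
    m=cv2.morphologyEx(m,cv2.MORPH_CLOSE,np.ones((5,5)))
    for c in cv2.findContours(m,cv2.RETR_EXTERNAL,cv2.CHAIN_APPROX_NONE)[0]:
        if cv2.contourArea(c)>6000:
            q=cv2.approxPolyDP(c,0.04*cv2.arcLength(c,True),True)[:,0]; w=np.array([onz(C,*p,.014) for p in q])
            print(n,'tray',q.tolist(),w,w.mean(0),np.linalg.norm(w-np.roll(w,1,0),axis=1))
print('knob top',onz(P,302,230,.042)); 
E
```

```text
top scuff n 4 [320.25 229.25] [0.5744 0.0427 0.013 ]
side scuff n 0  
top tray [[479, 212], [386, 240], [417, 336], [510, 305]] [[ 0.5964 -0.2444  0.014 ]
 [ 0.5509 -0.0736  0.014 ]
 [ 0.38   -0.1206  0.014 ]
 [ 0.4272 -0.2892  0.014 ]] [ 0.4886 -0.1819  0.014 ] [0.175  0.1767 0.1773 0.1751]
side tray [[306, 305], [186, 338], [217, 455], [351, 413]] [[ 0.552  -0.0763  0.014 ]
 [ 0.382  -0.1224  0.014 ]
 [ 0.4275 -0.2933  0.014 ]
 [ 0.5979 -0.247   0.014 ]] [ 0.4898 -0.1847  0.014 ] [0.1768 0.1761 0.1768 0.1766]
knob top [0.569  0.0736 0.042 ]
```

View pics/crop.png

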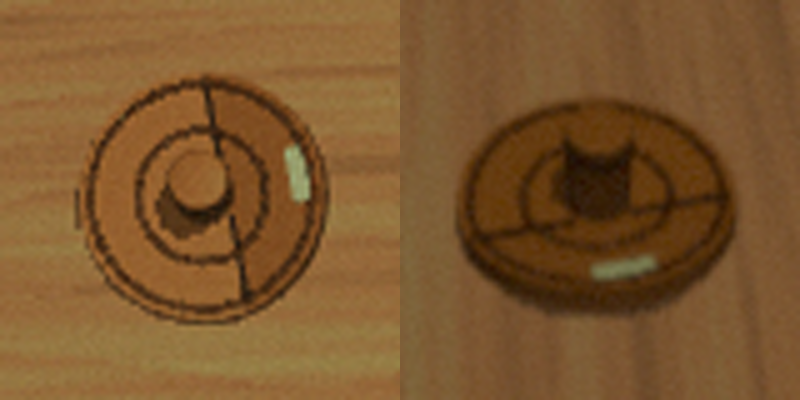

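The crop confirms it: the crease runs (303.4,212.4)–(311.4,255.6) in the top image, the scuff is at (321.6,230.8) and the knob top at (301.6,232).

```bash
python3 - <<'E'
from h import *
np.set_printoptions(precision=4,suppress=True)
P=env.camera_params('top');Q=env.camera_params('side')
k=onz(P,301.6,232,.042);s=onz(P,321.6,230.8,.0135);s2=onz(Q,314.6,243.6,.0135)
c1=onz(P,303.4,212.4,.008);c2=onz(P,311.4,255.6,.008)
print('knob',k,'scuff',s,s2,np.linalg.norm(s-k),'crease',c1,c2,'mid',(c1+c2)/2,np.linalg.norm(c1-c2))
n=np.array([(c1-c2)[1],-(c1-c2)[0]]);n/=np.linalg.norm(n);
print('n',n,np.degrees(np.arctan2(n[1],n[0])),np.degrees(np.arctan2(*(s-k)[1::-1])), 'knob to crease',((c1+c2)/2-k)[:2]@n)
V=np.array(env.camera_params('wrist')['view']);print('wristcam',-V[:3,:3].T@V[:3,3],V[2,:3], env.observe()['q'])
E
```

```text
knob [0.5655 0.0744 0.042 ] scuff [0.5714 0.0403 0.0135] [0.5733 0.0384 0.0135] 0.04476123428731942 crease [0.6072 0.0724 0.008 ] [0.5282 0.0599 0.008 ] mid [0.5677 0.0662 0.008 ] 0.08000564004399242
n [ 0.1558 -0.9878] -81.03742773028486 -80.14081120740106 knob to crease 0.00841846950100224
wristcam [0.1468 0.5354 0.3737] [-0.2452  0.1026  0.964 ] [ 55.2166  21.8286  74.3649  -0.0003  83.8592 -12.3349]
```

Measurements agree: the knob axis to crease distance is 8.4 mm (8 stated), and the scuff lies in the −80.5° direction in both views. Now I turn the tool so the jaws run parallel to the crease, close them, and travel.

Request:
carry_out(
  rows=[
    {"yaw": 0.145},
    {"yaw": 0.145},
    {"yaw": 0.145},
    {"yaw": 0.145},
    {"yaw": 0.145},
    {"yaw": 0.145},
    {"yaw": 0.145},
  ],
  jaw=1,
)

```text
validation failed for argument at $.ro...
```

Request:
carry_out(
  rows=[
    {"tx": 0,"ty": 0,"tz": 0,"yaw": 0.145},
    {"tx": 0,"ty": 0,"tz": 0,"yaw": 0.145},
    {"tx": 0,"ty": 0,"tz": 0,"yaw": 0.145},
    {"tx": 0,"ty": 0,"tz": 0,"yaw": 0.145},
    {"tx": 0,"ty": 0,"tz": 0,"yaw": 0.145},
    {"tx": 0,"ty": 0,"tz": 0,"yaw": 0.145},
    {"tx": 0,"ty": 0,"tz": 0,"yaw": 0.145},
  ],
  jaw=1,
)

```text
time_s: 0.9
position: [0.2095, 0.5076, 0.2187]
tool_rot: [[-0.131, 0.991, -0.002], [0.991, 0.131, -0.004], [-0.003, -0.003, -1.0]]
ft_force: [0.2, -0.3, -0.7]
grip_width: 0.0001
```

Request:
carry_out(
  rows=[
    {"tx": -4.2,"ty": 2.45,"tz": 0.2,"yaw": 0},
    {"tx": -4.2,"ty": 2.45,"tz": 0.2,"yaw": 0},
    {"tx": -4.2,"ty": 2.45,"tz": 0.2,"yaw": 0},
    {"tx": -4.2,"ty": 2.45,"tz": 0.2,"yaw": 0},
    {"tx": -4.2,"ty": 2.45,"tz": 0.2,"yaw": 0},
    {"tx": -4.2,"ty": 2.45,"tz": 0.2,"yaw": 0},
    {"tx": -4.2,"ty": 2.45,"tz": 0.2,"yaw": 0},
    {"tx": -4.2,"ty": 2.45,"tz": 0.2,"yaw": 0},
    {"tx": -4.2,"ty": 2.45,"tz": 0.2,"yaw": 0},
    {"tx": -4.2,"ty": 2.45,"tz": 0.2,"yaw": 0},
    {"tx": -4.2,"ty": 2.45,"tz": 0.2,"yaw": 0},
    {"tx": 0,"ty": 0,"tz": 0,"yaw": 0},
  ],
)

```text
time_s: 2.1
position: [0.5435, 0.0698, 0.1945]
tool_rot: [[-0.128, 0.992, -0.003], [0.992, 0.128, -0.003], [-0.003, -0.003, -1.0]]
ft_force: [-0.3, 0.4, -0.6]
grip_width: -0.0
```

Request:
carry_out(
  rows=[
    {"tx": -1.6,"ty": 1.2,"tz": 3.2,"yaw": -0.037},
    {"tx": -1.6,"ty": 1.2,"tz": 3.2,"yaw": 0},
    {"tx": 0,"ty": 0,"tz": 0,"yaw": 0},
  ],
)

```text
time_s: 2.4
position: [0.573, 0.0402, 0.1291]
tool_rot: [[-0.165, 0.986, -0.001], [0.986, 0.165, -0.003], [-0.002, -0.002, -1.0]]
ft_force: [-0.7, 0.9, 0.6]
grip_width: -0.0
```

```bash
python3 - <<'E'
from h import *
np.set_printoptions(precision=4,suppress=True)
a,P=snap('wrist','w1.png'); s=env.observe(); print(s['position'],s['tool_rot'][:,1],s['time_s'],s['ft_force'])
for p in [(.5655,.0744,.042),(.571,.041,.012),tuple(s['position']+[0,0,-.011])]: print(proj(P,p))
E
```

```text
[0.5731 0.041  0.1313] [0.9862 0.1654 0.0007] 2.45 [ 0.4165 -0.345   0.0684]
[317.6632 187.3684]
[317.8079 231.8698]
[321.5905 296.1665]
```

View pics/w1.png

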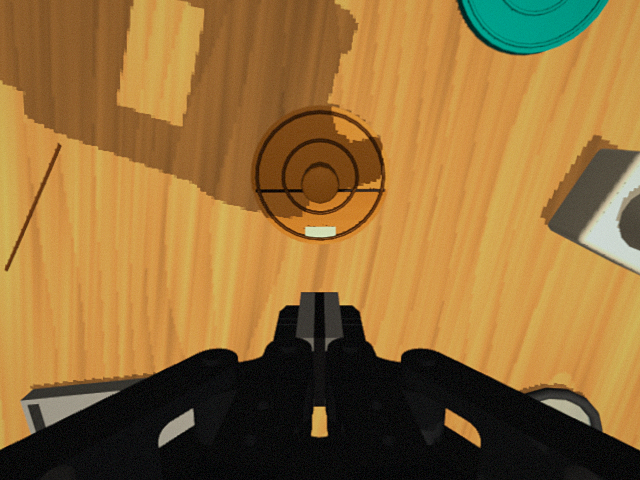

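The wrist view shows the crease horizontal and therefore parallel to the jaws. The knob is at about (320,183) and the scuff at (320.5,231). I'll take the positions from this.

```bash
python3 - <<'E'
from h import *
np.set_printoptions(precision=4,suppress=True)
P=env.camera_params('wrist')
print('knob',onz(P,320,183,.042),'scuff',onz(P,320.5,231,.0135),'crease',onz(P,320,190.5,.008),onz(P,256,190.5,.008),onz(P,384,190.5,.008))
a=cv2.imread('pics/w1.png')
cv2.imwrite('pics/w1c.png',cv2.resize(a[95:250,240:400],None,fx=4,fy=4,interpolation=cv2.INTER_CUBIC))
E
```

```text
knob [0.5668 0.0776 0.042 ] scuff [0.5731 0.0425 0.0135] crease [0.5684 0.0683 0.008 ] [0.5267 0.0613 0.008 ] [0.6102 0.0753 0.008 ]
```

View pics/w1c.png

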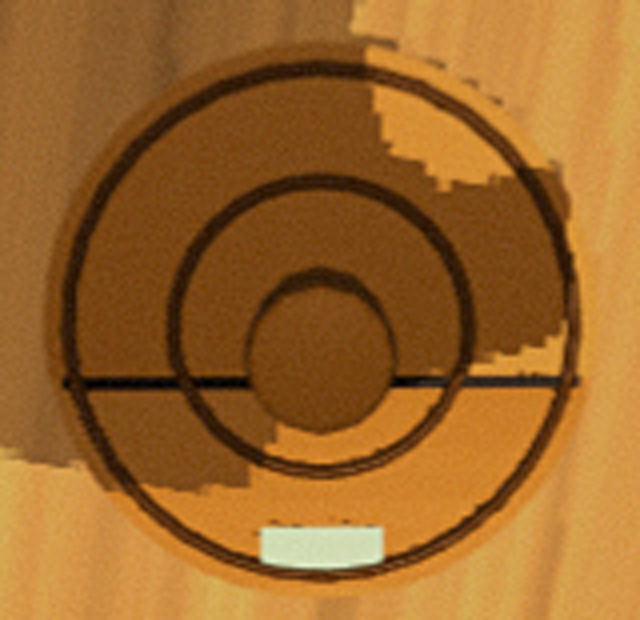

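Knob axis is about (0.567, 0.0755) and the press point about (0.573, 0.042), so the tool is already over it. I descend to just above the rim.

Request:
carry_out(
  rows=[
    {"tx": 0,"ty": 0,"tz": 4,"yaw": 0},
    {"tx": 0,"ty": 0,"tz": 3.5,"yaw": 0},
    {"tx": 0,"ty": 0,"tz": 2,"yaw": 0},
    {"tx": 0,"ty": 0,"tz": 0,"yaw": 0},
    {"tx": 0,"ty": 0,"tz": 0,"yaw": 0},
  ],
)

```text
time_s: 2.95
position: [0.5749, 0.0454, 0.0426]
tool_rot: [[-0.169, 0.985, 0.013], [0.986, 0.169, -0.003], [-0.005, 0.012, -1.0]]
ft_force: [0.7, -0.5, -0.3]
grip_width: 0.0
```

Request:
carry_out(
  rows=[
    {"tx": -0.45,"ty": -0.2,"tz": 0.6,"yaw": 0},
    {"tx": 0,"ty": 0,"tz": 0,"yaw": 0},
    {"tx": 0,"ty": 0,"tz": 0,"yaw": 0},
  ],
)

```text
time_s: 3.25
position: [0.5753, 0.0408, 0.0407]
tool_rot: [[-0.17, 0.985, 0.02], [0.985, 0.17, -0.004], [-0.007, 0.019, -1.0]]
ft_force: [-0.1, -0.2, 0.1]
grip_width: 0.0001
```

Request:
carry_out(
  rows=[
    {"tx": 0,"ty": -0.1,"tz": 0.8,"yaw": 0},
    {"tx": 0,"ty": -0.1,"tz": 0.6,"yaw": 0},
    {"tx": 0,"ty": 0,"tz": 0,"yaw": 0},
  ],
)

```text
time_s: 3.55
position: [0.5738, 0.0403, 0.0265]
tool_rot: [[-0.17, 0.985, 0.022], [0.985, 0.17, -0.004], [-0.008, 0.021, -1.0]]
ft_force: [-0.3, -0.0, -0.2]
grip_width: -0.0002
```

Request:
carry_out(
  rows=[
    {"tx": 0,"ty": 0,"tz": 0.25,"yaw": 0},
    {"tx": 0,"ty": 0,"tz": 0.25,"yaw": 0},
    {"tx": 0,"ty": 0,"tz": 0,"yaw": 0},
  ],
)

```text
time_s: 3.85
position: [0.5738, 0.0403, 0.0207]
tool_rot: [[-0.17, 0.985, 0.021], [0.985, 0.17, -0.004], [-0.007, 0.02, -1.0]]
ft_force: [-0.8, 1.2, -0.3]
grip_width: -0.0002
```

Request:
carry_out(
  rows=[
    {"tx": 0,"ty": 0,"tz": 0.2,"yaw": 0},
    {"tx": 0,"ty": 0,"tz": 0,"yaw": 0},
  ],
)

```text
time_s: 4.05
position: [0.5739, 0.0403, 0.0185]
tool_rot: [[-0.17, 0.985, 0.021], [0.985, 0.17, -0.004], [-0.007, 0.02, -1.0]]
ft_force: [-0.8, 0.3, -0.8]
grip_width: -0.0002
```

```bash
python3 - <<'E'
from h import *
np.set_printoptions(precision=4,suppress=True)
b,Q=snap('side'); c,_=snap('wrist'); s=env.observe(); print(s['position'],s['ft_force'],s['time_s'])
r=lambda im,x,y,w,h:cv2.resize(cv2.cvtColor(im[y:y+h,x:x+w],cv2.COLOR_RGB2BGR),(400,400),interpolation=cv2.INTER_CUBIC)
cv2.imwrite('pics/press.png',np.hstack([r(b,260,170,100,100),r(c,170,60,300,300)]))
E
```

```text
[0.5741 0.0402 0.0188] [-0.0237 -0.1572 -0.3727] 4.15
```

View pics/press.png

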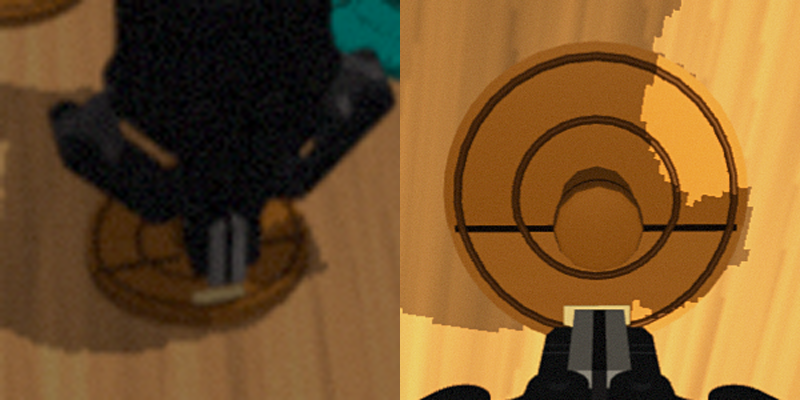

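The fingertips are over the scuff but I see no clear contact force yet, so I continue down in small steps.

Request:
carry_out(
  rows=[
    {"tx": 0,"ty": 0,"tz": 0.2,"yaw": 0},
    {"tx": 0,"ty": 0,"tz": 0,"yaw": 0},
  ],
)

```text
time_s: 4.35
position: [0.5742, 0.0402, 0.0168]
tool_rot: [[-0.17, 0.985, 0.022], [0.985, 0.17, -0.004], [-0.008, 0.021, -1.0]]
ft_force: [0.6, 0.3, 1.0]
grip_width: -0.0002
```

Request:
carry_out(
  rows=[
    {"tx": 0,"ty": 0,"tz": 0.2,"yaw": 0},
    {"tx": 0,"ty": 0,"tz": 0,"yaw": 0},
  ],
)

```text
time_s: 4.55
position: [0.5743, 0.0402, 0.0147]
tool_rot: [[-0.17, 0.985, 0.022], [0.985, 0.17, -0.004], [-0.008, 0.021, -1.0]]
ft_force: [-0.4, -0.5, -0.1]
grip_width: 0.0002
```

```bash
python3 - <<'E'
from h import *
np.set_printoptions(precision=4,suppress=True)
b,Q=snap('side'); c,W=snap('wrist'); s=env.observe(); print(s['position'],s['ft_force'],s['time_s'],s['q'])
tip=s['position']+s['tool_rot'][:,2]*.011; print('tip',tip,proj(Q,tip),proj(W,tip),'knob rest',proj(W,(.567,.0755,.042)),'scuff',proj(W,(.573,.0405,.0135)))
r=lambda im,x,y,w,h:cv2.resize(cv2.cvtColor(im[y:y+h,x:x+w],cv2.COLOR_RGB2BGR),(400,400),interpolation=cv2.INTER_CUBIC)
cv2.imwrite('pics/press2.png',np.hstack([r(b,285,200,60,60),r(c,245,180,150,150)]))
E
```

```text
[0.5744 0.0402 0.0149] [0.2917 0.0715 0.4072] 4.65 [ -7.7418  36.6108  86.5454  -0.0788  55.5442 -17.4826]
tip [0.5746 0.0401 0.0039] [315.2161 246.6455] [321.0083 296.0636] knob rest [319.449  236.7926] scuff [317.7227 304.1524]
```

View pics/press2.png

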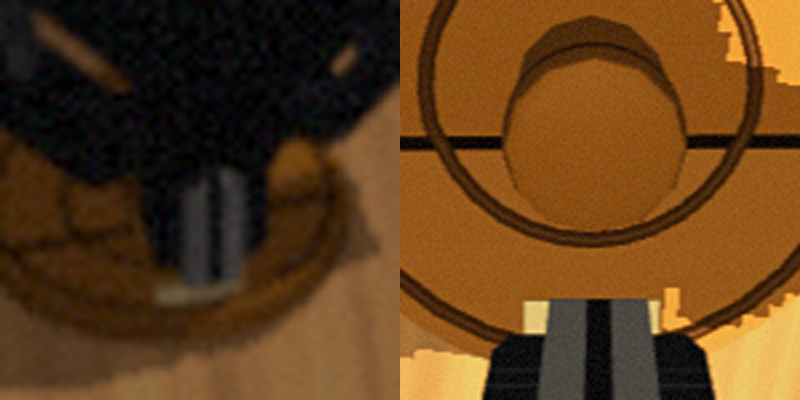

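```bash
python3 - <<'E'
from h import *
np.set_printoptions(precision=4,suppress=True)
Q=env.camera_params('side');W=env.camera_params('wrist')
def at_y(P,u,v,y): o,d=ray(P,u,v); return o+d*(y-o[1])/d[1]
for h in (.011,0.005,0): print(h,'wrist knob-side edge',at_y(W,318.9,292.5,.0402+h),'side cam edge',at_y(Q,316.8,243.5,.0402-h))
print('knobtop now',onz(W,318,230.6,.042),'crease',onz(W,318,180+142*.375,.008))
print('scuff sides', onz(W,245+130*.375,292.5,.0125))
E
```

```text
0.011 wrist knob-side edge [0.5714 0.0512 0.0276] side cam edge [0.5757 0.0292 0.0246]
0.005 wrist knob-side edge [0.5727 0.0452 0.0129] side cam edge [0.5764 0.0352 0.0174]
0 wrist knob-side edge [0.5739 0.0402 0.0006] side cam edge [0.5769 0.0402 0.0114]
knobtop now [0.5663 0.0774 0.042 ] crease [0.5686 0.0679 0.008 ]
scuff sides [0.5629 0.0434 0.0125]
```

The medallion is still at rest (knob and crease unmoved), so the tips are higher than assumed. I continue down while watching the force.

Request:
carry_out(
  rows=[
    {"tx": 0,"ty": 0,"tz": 0.2,"yaw": 0},
    {"tx": 0,"ty": 0,"tz": 0,"yaw": 0},
  ],
)

```text
time_s: 4.85
position: [0.5745, 0.0402, 0.0128]
tool_rot: [[-0.17, 0.985, 0.022], [0.985, 0.17, -0.004], [-0.008, 0.021, -1.0]]
ft_force: [0.6, 0.1, -0.9]
grip_width: -0.0
```

Request:
carry_out(
  rows=[
    {"tx": 0,"ty": 0,"tz": 0.2,"yaw": 0},
    {"tx": 0,"ty": 0,"tz": 0,"yaw": 0},
  ],
)

```text
time_s: 5.05
position: [0.5745, 0.0402, 0.0106]
tool_rot: [[-0.17, 0.985, 0.022], [0.985, 0.17, -0.004], [-0.008, 0.021, -1.0]]
ft_force: [-1.0, 0.1, 0.2]
grip_width: 0.0001
```

Request:
carry_out(
  rows=[
    {"tx": 0,"ty": 0,"tz": 0.15,"yaw": 0},
    {"tx": 0,"ty": 0,"tz": 0,"yaw": 0},
  ],
)

```text
time_s: 5.25
position: [0.5746, 0.0402, 0.0089]
tool_rot: [[-0.17, 0.985, 0.022], [0.985, 0.17, -0.004], [-0.008, 0.021, -1.0]]
ft_force: [1.0, 0.7, 0.2]
grip_width: 0.0001
```

```bash
python3 - <<'E'
from h import *
np.set_printoptions(precision=4,suppress=True)
b,Q=snap('side'); c,W=snap('wrist'); s=env.observe(); print(s['position'],s['ft_force'],s['wrist_torque'],s['time_s'])
r=lambda im,x,y,w,h:cv2.resize(cv2.cvtColor(im[y:y+h,x:x+w],cv2.COLOR_RGB2BGR),(400,400),interpolation=cv2.INTER_CUBIC)
cv2.imwrite('pics/press3.png',np.hstack([r(b,285,200,60,60),r(c,245,180,150,150)]))
E
```

```text
[0.5746 0.0402 0.0091] [-0.298   0.9362 -0.4426] [-0.042   0.0073  0.0229] 5.35
```

View pics/press3.png

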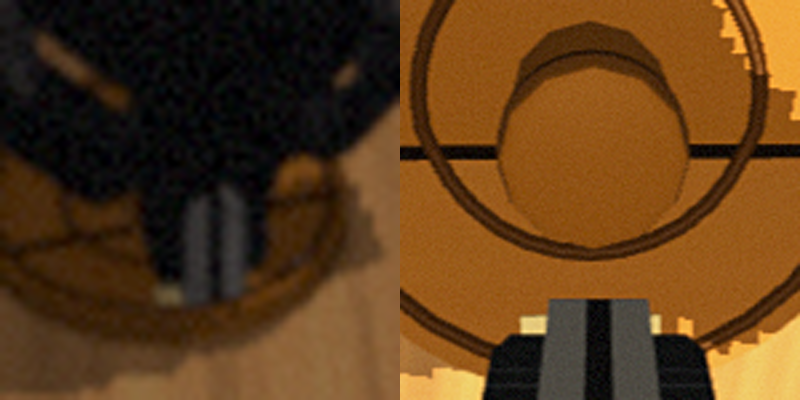

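The fingertips are still visibly above the disc (in the side view the tip bottom is at about (317,245.5), and the medallion hasn't moved). The real tip height reads about 1 cm above the nominal one, so I continue in small force-watched steps.

Request:
carry_out(
  rows=[
    {"tx": 0,"ty": 0,"tz": 0.2,"yaw": 0},
    {"tx": 0,"ty": 0,"tz": 0,"yaw": 0},
  ],
)

```text
time_s: 5.55
position: [0.5748, 0.0402, 0.0071]
tool_rot: [[-0.17, 0.985, 0.023], [0.985, 0.17, -0.004], [-0.008, 0.022, -1.0]]
ft_force: [0.1, 0.6, -0.7]
grip_width: 0.0002
```

Request:
carry_out(
  rows=[
    {"tx": 0,"ty": 0,"tz": 0.2,"yaw": 0},
    {"tx": 0,"ty": 0,"tz": 0,"yaw": 0},
  ],
)

```text
time_s: 5.75
position: [0.5748, 0.0401, 0.0049]
tool_rot: [[-0.17, 0.985, 0.023], [0.985, 0.17, -0.004], [-0.008, 0.022, -1.0]]
ft_force: [0.0, -0.3, -0.5]
grip_width: 0.0005
```

Request:
carry_out(
  rows=[
    {"tx": 0,"ty": 0,"tz": 0.2,"yaw": 0},
    {"tx": 0,"ty": 0,"tz": 0,"yaw": 0},
  ],
)

```text
time_s: 5.95
position: [0.575, 0.0401, 0.0028]
tool_rot: [[-0.17, 0.985, 0.023], [0.985, 0.17, -0.004], [-0.008, 0.022, -1.0]]
ft_force: [0.6, -0.2, 0.9]
grip_width: 0.0
```

Request:
carry_out(
  rows=[
    {"tx": 0,"ty": 0,"tz": 0.2,"yaw": 0},
    {"tx": 0,"ty": 0,"tz": 0,"yaw": 0},
  ],
)

```text
time_s: 6.15
position: [0.5753, 0.0399, 0.0009]
tool_rot: [[-0.17, 0.985, 0.024], [0.985, 0.17, -0.005], [-0.009, 0.023, -1.0]]
ft_force: [-0.5, -0.7, 1.4]
grip_width: -0.0
```

```bash
python3 - <<'E'
from h import *
np.set_printoptions(precision=4,suppress=True)
c,W=snap('wrist'); b,Q=snap('side');s=env.observe(); print(s['position'],s['ft_force'],s['time_s'])
cv2.imwrite('pics/w4.png',cv2.cvtColor(c,cv2.COLOR_RGB2BGR));cv2.imwrite('pics/s4.png',cv2.cvtColor(b,cv2.COLOR_RGB2BGR))
# crease rows away from knob
g=c.astype(int).sum(2)
for u in (265,270,370,375): 
    col=g[200:275,u]; v=200+col.argmin(); print(u,v,onz(W,u,v,.008))
sc=np.argwhere((c[270:320,270:370,2]>110)&(c[270:320,270:370,0]>170)); print('scuff',len(sc),sc.min(0)+270 if len(sc) else '',sc.max(0)+270 if len(sc) else '')
E
```

```text
[0.5752 0.04   0.0011] [ 0.4237 -0.4106  1.6201] 6.25
265 243 [0.5503 0.0644 0.008 ]
270 242 [0.552  0.0651 0.008 ]
370 241 [0.5876 0.0714 0.008 ]
375 238 [0.5891 0.0728 0.008 ]
scuff 0
```

Contact: 1.5 N at TCP z = 0.001. Now I rock it over.

Request:
carry_out(
  rows=[
    {"tx": 0,"ty": 0,"tz": 0.2,"yaw": 0},
    {"tx": 0,"ty": 0,"tz": 0.2,"yaw": 0},
    {"tx": 0,"ty": 0,"tz": 0,"yaw": 0},
  ],
)

```text
time_s: 6.55
position: [0.5756, 0.0396, -0.0026]
tool_rot: [[-0.17, 0.985, 0.025], [0.985, 0.17, -0.005], [-0.009, 0.024, -1.0]]
ft_force: [-1.9, 0.1, 4.1]
grip_width: -0.0003
```

Request:
carry_out(
  rows=[
    {"tx": 0,"ty": 0,"tz": 0.15,"yaw": 0},
    {"tx": 0,"ty": 0,"tz": 0,"yaw": 0},
  ],
)

```text
time_s: 6.75
position: [0.5756, 0.0397, -0.0023]
tool_rot: [[-0.17, 0.985, 0.026], [0.985, 0.17, -0.005], [-0.01, 0.024, -1.0]]
ft_force: [-1.3, -0.2, 1.7]
grip_width: -0.0002
```

Request:
carry_out(
  rows=[
    {"tx": 0,"ty": 0,"tz": 0.4,"yaw": 0},
    {"tx": 0,"ty": 0,"tz": 0.4,"yaw": 0},
  ],
)

```text
time_s: 6.95
position: [0.576, 0.0397, -0.003]
tool_rot: [[-0.171, 0.985, 0.029], [0.985, 0.172, -0.007], [-0.011, 0.027, -1.0]]
ft_force: [-20.0, -0.2, 53.7]
grip_width: 0.0001
```

```bash
python3 - <<'E'
from h import *
np.set_printoptions(precision=4,suppress=True)
b,Q=snap('side'); c,W=snap('wrist'); s=env.observe(); print(s['position'],s['ft_force'],s['wrist_torque'],s['time_s'])
r=lambda im,x,y,w,h:cv2.resize(cv2.cvtColor(im[y:y+h,x:x+w],cv2.COLOR_RGB2BGR),(400,400),interpolation=cv2.INTER_CUBIC)
cv2.imwrite('pics/press5.png',np.hstack([r(b,285,200,60,60),r(c,200,130,240,240)]))
E
```

```text
[ 0.576   0.0397 -0.003 ] [-16.6279  -0.2111  44.8673] [-0.0221  2.7434  0.0773] 7.05
```

View pics/press5.png

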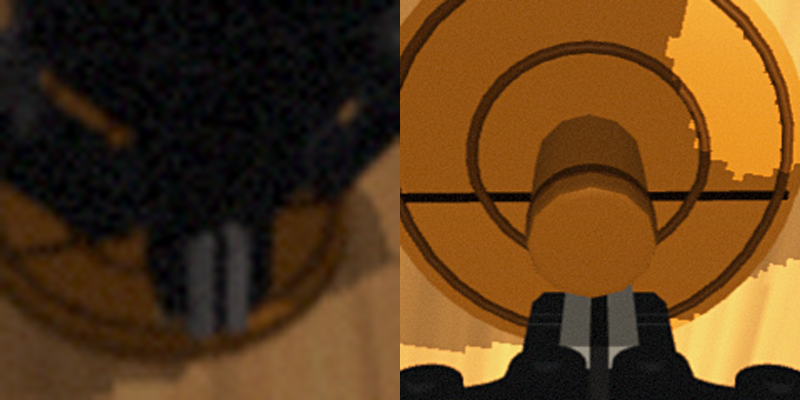

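It has rocked over: the knob leans to the fingers and further pushing gave a hard stop. The push peaked at 54 N through the fingertips, so I let go gently now.

Request:
carry_out(
  rows=[
    {"tx": 0,"ty": 0,"tz": -0.4,"yaw": 0},
    {"tx": -0.1,"ty": 0,"tz": -0.4,"yaw": 0},
    {"tx": -0.1,"ty": 0,"tz": -0.6,"yaw": 0},
    {"tx": 0,"ty": 0,"tz": -1,"yaw": 0},
    {"tx": 0,"ty": 0,"tz": -2,"yaw": 0},
    {"tx": 0,"ty": 0,"tz": -3,"yaw": 0},
    {"tx": 0,"ty": 0,"tz": -3,"yaw": 0},
    {"tx": 0,"ty": 0,"tz": 0,"yaw": 0},
  ],
)

```text
time_s: 7.85
position: [0.5726, 0.0385, 0.1058]
tool_rot: [[-0.171, 0.985, 0.027], [0.985, 0.171, -0.006], [-0.01, 0.025, -1.0]]
ft_force: [0.7, 0.1, -0.9]
grip_width: 0.0002
```

```bash
python3 - <<'E'
from h import *
np.set_printoptions(precision=4,suppress=True)
c,W=snap('wrist'); s=env.observe(); print(s['position'],s['ft_force'],s['time_s'])
p=proj(W,(.567,.0755,.042)); print(p); x,y=(p-100).astype(int); y=max(y,0); print(x,y)
cv2.imwrite('pics/w6.png',cv2.resize(cv2.cvtColor(c[y:y+200,x:x+200],cv2.COLOR_RGB2BGR),None,fx=3,fy=3))
E
```

```text
[0.5717 0.0385 0.1038] [-0.375  -0.0815 -1.0963] 7.9
[319.0041 188.1541]
219 88
```

View pics/w6.png

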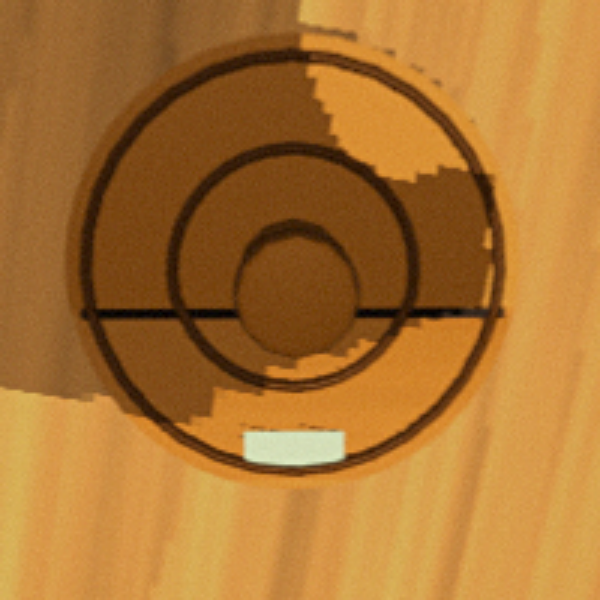

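It fell back to rest in the same place, with the knob at (318,186). I open part-way and move over the knob.

Request:
carry_out(
  rows=[
    {"tx": 1.3,"ty": 0.1,"tz": -0.5,"yaw": 0},
    {"tx": 1.3,"ty": 0,"tz": 0,"yaw": 0},
    {"tx": 1.2,"ty": 0,"tz": 0,"yaw": 0},
    {"tx": 0,"ty": 0,"tz": 0,"yaw": 0},
    {"tx": 0,"ty": 0,"tz": 0,"yaw": 0},
    {"tx": 0,"ty": 0,"tz": 0,"yaw": 0},
  ],
  jaw=0,
)

```text
time_s: 8.5
position: [0.5635, 0.0808, 0.105]
tool_rot: [[-0.172, 0.985, 0.016], [0.985, 0.172, -0.004], [-0.007, 0.015, -1.0]]
ft_force: [-0.2, -0.4, -0.6]
grip_width: 0.0427
```

Request:
carry_out(
  rows=[
    {"tx": -0.45,"ty": 0.2,"tz": 2,"yaw": 0},
    {"tx": 0,"ty": 0,"tz": 2,"yaw": 0},
    {"tx": 0,"ty": 0,"tz": 1.5,"yaw": 0},
    {"tx": 0,"ty": 0,"tz": 0,"yaw": 0},
    {"tx": 0,"ty": 0,"tz": 0,"yaw": 0},
  ],
)

```text
time_s: 9.0
position: [0.5682, 0.0748, 0.0488]
tool_rot: [[-0.171, 0.985, 0.017], [0.985, 0.171, -0.005], [-0.008, 0.016, -1.0]]
ft_force: [0.6, -0.2, -0.5]
grip_width: 0.0427
```

Request:
carry_out(
  rows=[
    {"tx": 0.15,"ty": -0.2,"tz": 0.7,"yaw": 0},
    {"tx": 0,"ty": 0,"tz": 0.7,"yaw": 0},
    {"tx": 0,"ty": 0,"tz": 0,"yaw": 0},
  ],
)

```text
time_s: 9.3
position: [0.5669, 0.0757, 0.0353]
tool_rot: [[-0.17, 0.985, 0.02], [0.985, 0.17, -0.005], [-0.008, 0.019, -1.0]]
ft_force: [-0.1, -0.5, -0.1]
grip_width: 0.0427
```

Request:
carry_out(
  rows=[
    {"tx": 0.05,"ty": -0.1,"tz": 0.6,"yaw": 0},
    {"tx": 0,"ty": 0,"tz": 0.6,"yaw": 0},
    {"tx": 0,"ty": 0,"tz": 0,"yaw": 0},
  ],
)

```text
time_s: 9.6
position: [0.5662, 0.076, 0.0227]
tool_rot: [[-0.17, 0.985, 0.021], [0.985, 0.171, -0.005], [-0.009, 0.02, -1.0]]
ft_force: [-0.1, 0.4, 0.9]
grip_width: 0.043
```

Request:
carry_out(
  rows=[
    {"tx": 0,"ty": 0,"tz": 0.3,"yaw": 0},
    {"tx": 0,"ty": 0,"tz": 0.3,"yaw": 0},
    {"tx": 0,"ty": 0,"tz": 0,"yaw": 0},
  ],
)

```text
time_s: 9.9
position: [0.5664, 0.076, 0.0162]
tool_rot: [[-0.17, 0.985, 0.021], [0.985, 0.171, -0.005], [-0.009, 0.02, -1.0]]
ft_force: [-1.0, -0.3, -0.1]
grip_width: 0.0428
```

```bash
python3 - <<'E'
from h import *
np.set_printoptions(precision=4,suppress=True)
c,W=snap('wrist');b,Q=snap('side'); s=env.observe(); print(s['position'],s['ft_force'],s['time_s'])
r=lambda im,x,y,w,h:cv2.resize(cv2.cvtColor(im[y:y+h,x:x+w],cv2.COLOR_RGB2BGR),(400,400),interpolation=cv2.INTER_CUBIC)
cv2.imwrite('pics/g.png',np.hstack([r(b,270,185,80,80),r(c,220,190,200,200)]))
E
```

```text
[0.5666 0.076  0.0165] [-0.0806 -0.1591  0.4843] 10.0
```

View pics/g.png

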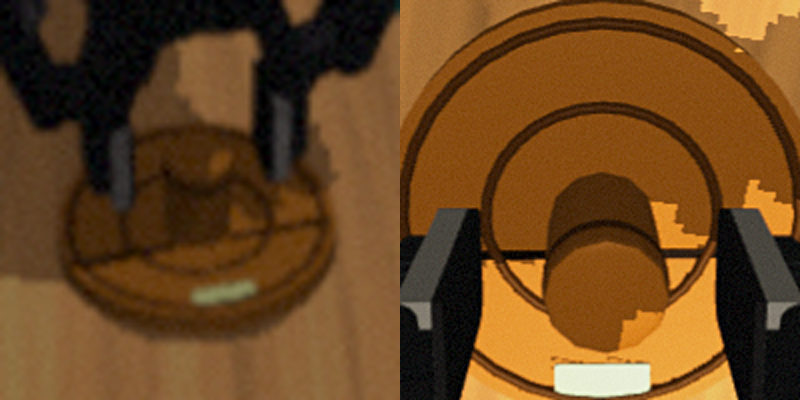

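The jaws straddle the knob symmetrically (wrist: knob at x≈605 between the pads at 480 and 720), and the tips are still above the disc. I go lower with the force watch.

Request:
carry_out(
  rows=[
    {"tx": 0,"ty": 0,"tz": 0.35,"yaw": 0},
    {"tx": 0,"ty": 0,"tz": 0.35,"yaw": 0},
    {"tx": 0,"ty": 0,"tz": 0.3,"yaw": 0},
    {"tx": 0,"ty": 0,"tz": 0,"yaw": 0},
  ],
)

```text
time_s: 10.4
position: [0.5669, 0.0759, 0.0059]
tool_rot: [[-0.17, 0.985, 0.022], [0.985, 0.171, -0.005], [-0.009, 0.021, -1.0]]
ft_force: [-0.4, -0.4, 0.3]
grip_width: 0.0427
```

Request:
carry_out(
  rows=[
    {"tx": 0,"ty": 0,"tz": 0,"yaw": 0},
    {"tx": 0,"ty": 0,"tz": 0,"yaw": 0},
    {"tx": 0,"ty": 0,"tz": 0,"yaw": 0},
    {"tx": 0,"ty": 0,"tz": 0,"yaw": 0},
    {"tx": 0,"ty": 0,"tz": 0,"yaw": 0},
    {"tx": 0,"ty": 0,"tz": 0,"yaw": 0},
  ],
  jaw=1,
  squeeze=60,
)

```text
time_s: 11.0
position: [0.5671, 0.0759, 0.0062]
tool_rot: [[-0.17, 0.985, 0.022], [0.985, 0.171, -0.005], [-0.009, 0.021, -1.0]]
ft_force: [1.3, -0.2, -0.1]
grip_width: 0.0202
```

Request:
carry_out(
  rows=[
    {"tx": 0,"ty": 0,"tz": -0.5,"yaw": 0},
    {"tx": 0,"ty": 0,"tz": -1,"yaw": 0},
    {"tx": 0,"ty": 0,"tz": -2,"yaw": 0},
    {"tx": 0,"ty": 0,"tz": -2,"yaw": 0},
    {"tx": 0,"ty": 0,"tz": -1,"yaw": 0},
    {"tx": 0,"ty": 0,"tz": 0,"yaw": 0},
  ],
)

```text
time_s: 11.6
position: [0.563, 0.0765, 0.0727]
tool_rot: [[-0.171, 0.985, 0.015], [0.985, 0.171, -0.005], [-0.007, 0.014, -1.0]]
ft_force: [-0.2, 0.7, -6.1]
grip_width: 0.0202
```

Request:
carry_out(
  rows=[
    {"tx": -2,"ty": -1,"tz": 0,"yaw": 0},
    {"tx": -3,"ty": -1.4,"tz": 0,"yaw": 0},
    {"tx": -3,"ty": -1.4,"tz": 0,"yaw": 0},
    {"tx": -3,"ty": -1.4,"tz": 0,"yaw": 0},
    {"tx": -3,"ty": -1.4,"tz": 0,"yaw": 0},
    {"tx": -3,"ty": -1.4,"tz": 0,"yaw": 0},
    {"tx": -3,"ty": -1.4,"tz": 0,"yaw": 0},
    {"tx": -2.5,"ty": -1.3,"tz": 0,"yaw": 0},
    {"tx": -1.5,"ty": -0.8,"tz": 0,"yaw": 0},
    {"tx": 0,"ty": 0,"tz": 0,"yaw": 0},
    {"tx": 0,"ty": 0,"tz": 0,"yaw": 0},
  ],
)

```text
time_s: 12.7
position: [0.4838, -0.1873, 0.0649]
tool_rot: [[-0.172, 0.985, 0.003], [0.985, 0.172, 0.001], [0.001, 0.003, -1.0]]
ft_force: [0.0, 0.6, -6.0]
grip_width: 0.0203
```

Request:
carry_out(
  rows=[
    {"tx": 0.35,"ty": 0.55,"tz": 1,"yaw": 0},
    {"tx": 0,"ty": 0,"tz": 1.5,"yaw": 0},
    {"tx": 0,"ty": 0,"tz": 1,"yaw": 0},
    {"tx": 0,"ty": 0,"tz": 0,"yaw": 0},
    {"tx": 0,"ty": 0,"tz": 0,"yaw": 0},
  ],
)

```text
time_s: 13.2
position: [0.49, -0.1782, 0.0262]
tool_rot: [[-0.176, 0.984, 0.002], [0.984, 0.176, 0.003], [0.003, 0.002, -1.0]]
ft_force: [-0.8, -0.2, -5.7]
grip_width: 0.0197
```

Request:
carry_out(
  rows=[
    {"tx": -0.5,"ty": -0.2,"tz": 0.4,"yaw": 0},
    {"tx": 0,"ty": 0,"tz": 0.4,"yaw": 0},
    {"tx": 0,"ty": 0,"tz": 0,"yaw": 0},
  ],
)

```text
time_s: 13.5
position: [0.4895, -0.1838, 0.0184]
tool_rot: [[-0.177, 0.984, 0.003], [0.984, 0.177, 0.002], [0.002, 0.004, -1.0]]
ft_force: [-0.2, 0.4, -6.2]
grip_width: 0.02
```

Request:
carry_out(
  rows=[
    {"tx": 0,"ty": 0,"tz": 0.2,"yaw": 0},
    {"tx": 0,"ty": 0,"tz": 0.2,"yaw": 0},
    {"tx": 0,"ty": 0,"tz": 0.15,"yaw": 0},
    {"tx": 0,"ty": 0,"tz": 0,"yaw": 0},
  ],
)

```text
time_s: 13.9
position: [0.4897, -0.1841, 0.0128]
tool_rot: [[-0.176, 0.984, 0.004], [0.984, 0.176, 0.002], [0.001, 0.004, -1.0]]
ft_force: [-1.3, -0.3, -7.6]
grip_width: 0.0199
```

Request:
carry_out(
  rows=[
    {"tx": 0,"ty": 0,"tz": 0.12,"yaw": 0},
    {"tx": 0,"ty": 0,"tz": 0.1,"yaw": 0},
    {"tx": 0,"ty": 0,"tz": 0,"yaw": 0},
  ],
)

```text
time_s: 14.2
position: [0.4898, -0.1842, 0.0106]
tool_rot: [[-0.176, 0.984, 0.004], [0.984, 0.176, 0.002], [0.001, 0.005, -1.0]]
ft_force: [0.5, -0.8, -6.9]
grip_width: 0.0198
```

Request:
carry_out(
  rows=[
    {"tx": 0,"ty": 0,"tz": 0.1,"yaw": 0},
    {"tx": 0,"ty": 0,"tz": 0.05,"yaw": 0},
    {"tx": 0,"ty": 0,"tz": 0,"yaw": 0},
  ],
)

```text
time_s: 14.5
position: [0.4898, -0.1843, 0.0104]
tool_rot: [[-0.176, 0.984, 0.005], [0.984, 0.176, 0.001], [-0.0, 0.005, -1.0]]
ft_force: [1.0, -0.1, -5.4]
grip_width: 0.0203
```

Request:
carry_out(
  rows=[
    {"tx": 0,"ty": 0,"tz": 0.15,"yaw": 0},
    {"tx": 0,"ty": 0,"tz": 0.1,"yaw": 0},
  ],
)

```text
time_s: 14.7
position: [0.4897, -0.1844, 0.0101]
tool_rot: [[-0.177, 0.984, 0.006], [0.984, 0.177, -0.0], [-0.001, 0.006, -1.0]]
ft_force: [-5.5, 2.5, 11.3]
grip_width: 0.0197
```

It is resting on the tray floor (TCP z = 0.0101, against 0.0102 expected). Releasing.

Request:
carry_out(
  rows=[
    {"tx": 0,"ty": 0,"tz": -0.03,"yaw": 0},
    {"tx": 0,"ty": 0,"tz": 0,"yaw": 0},
  ],
)

```text
time_s: 14.9
position: [0.4899, -0.1844, 0.0105]
tool_rot: [[-0.177, 0.984, 0.007], [0.984, 0.177, -0.001], [-0.002, 0.006, -1.0]]
ft_force: [-0.4, 0.4, -5.9]
grip_width: 0.02
```

Request:
carry_out(
  rows=[
    {"tx": 0,"ty": 0,"tz": 0,"yaw": 0},
    {"tx": 0,"ty": 0,"tz": 0,"yaw": 0},
    {"tx": 0,"ty": 0,"tz": 0,"yaw": 0},
    {"tx": 0,"ty": 0,"tz": 0,"yaw": 0},
    {"tx": 0,"ty": 0,"tz": -0.3,"yaw": 0},
  ],
  jaw=0,
)

```text
time_s: 15.4
position: [0.4911, -0.1852, 0.0139]
tool_rot: [[-0.176, 0.984, 0.009], [0.984, 0.176, -0.002], [-0.004, 0.009, -1.0]]
ft_force: [-0.7, -0.2, 1.0]
grip_width: 0.0428
```

Request:
carry_out(
  rows=[
    {"tx": 0,"ty": 0,"tz": -1,"yaw": 0},
    {"tx": 0,"ty": 0,"tz": -2,"yaw": 0},
    {"tx": 0,"ty": 0,"tz": -4,"yaw": 0},
    {"tx": 0,"ty": 0,"tz": -4,"yaw": 0},
    {"tx": 0,"ty": 0,"tz": -4,"yaw": 0},
    {"tx": -3,"ty": -2,"tz": -2,"yaw": 0},
    {"tx": -4,"ty": -2,"tz": 0,"yaw": 0},
    {"tx": -4,"ty": -2,"tz": 0,"yaw": 0},
    {"tx": -4,"ty": -2,"tz": 0,"yaw": 0},
    {"tx": 0,"ty": 0,"tz": 0,"yaw": 0},
    {"tx": 0,"ty": 0,"tz": 0,"yaw": 0},
  ],
)

```text
time_s: 16.5
position: [0.435, -0.3515, 0.2015]
tool_rot: [[-0.179, 0.984, 0.016], [0.984, 0.179, -0.01], [-0.013, 0.014, -1.0]]
ft_force: [0.2, 0.0, 0.8]
grip_width: 0.0428
```

```bash
python3 - <<'E'
from h import *
np.set_printoptions(precision=4,suppress=True)
b,Q=snap('side'); c,P=snap('top'); s=env.observe(); print(s['position'],s['ft_force'],s['time_s'],np.abs(s['qvel']).max())
r=lambda im,x,y,w,h:cv2.resize(cv2.cvtColor(im[y:y+h,x:x+w],cv2.COLOR_RGB2BGR),(400,400),interpolation=cv2.INTER_CUBIC)
cv2.imwrite('pics/end.png',np.hstack([r(b,180,290,180,180),r(c,370,195,160,160)]))
print(proj(Q,(.489,-.183,.046)),proj(P,(.489,-.183,.046)))
E
```

```text
[ 0.4354 -0.3507  0.2013] [-0.4547 -0.5585 -0.6615] 16.6 1.1393543405573248
[263.274  361.6882] [452.4704 270.6524]
```

View pics/end.png

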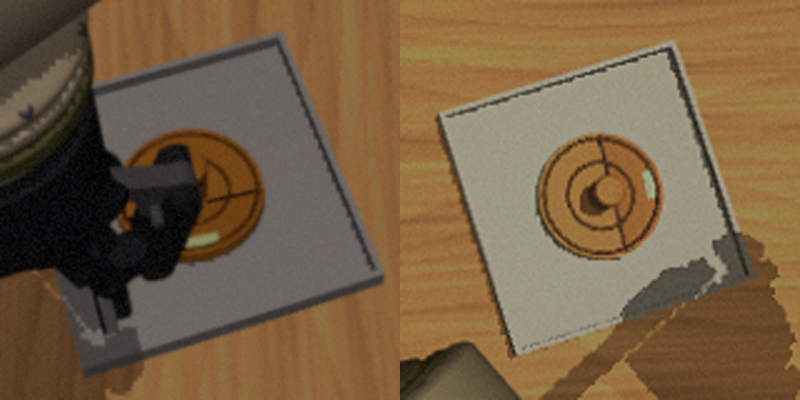

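The medallion sits flat and knob up in the tray. In the top view the knob is at (453.6,271), against (452.5,270.7) expected for the tray centre, so about 2 mm off. Handing in.

```bash
python3 -c "
from rig import env
print(env.close_job())"
```

```text
the job is handed in; nothing more can be done
None
```

The bent medallion now rests flat, knob up, close to the middle of the tray. I handed the job in at about 16.6 s with the gripper clear of everything.

- **Press and release:** I pressed the scuffed rim with the closed fingers until it rocked fully over, seen in the wrist view and felt as a hard stop. I then let go, and it fell back to the same place.
- **Pick and place:** I gripped it by the knob at 60 N. I set it down until I felt the tray floor, with the tool at 10.1 mm against 10.2 mm expected, and then opened the jaws.
- **Final check:** In the top view the knob is about 2 mm from the tray centre. The disc's outline looked up to 5 mm off, but that reading is coarser.
- **Steady medallion:** I stayed away from it, but I did not measure its position again at the end.

**What disagreed:**
- **Push force:** The last push at the hard stop peaked at about 54 N through the fingertips, far more than the 2 to 3 N needed. It stayed under the 120 N wrist limit. The 40 N limit covers the arm and gripper body; I assumed it does not apply to the fingertips.
- **Fingertip position:** Contact and both camera views put the closed fingertips about 10 mm behind the TCP, not 11 mm ahead as stated. I therefore judged heights by contact.
- **Force at release:** Just before I opened the jaws, the force reading again showed about the medallion's weight (5.9 N). It may have been lifted by a fraction of a millimetre when I let go.

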